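Clamp the bench pin in the quick-release vise

ROBOT

A 7-joint arm with a two-finger parallel gripper is mounted at the origin on the work surface. World frame = base frame: x ahead of the robot, y to its left, z up, the work surface at z = 0. Lengths are in m, angles in degrees, forces in N, time in s.
With the tool pointing down it reaches from about 0.425 to 0.875 m from the base axis. Payload 4.7 kg.
Tool frame: the origin (TCP) lies at the very end of the fingers, on their centre line; the grasp point (between the pads) lies 19 mm behind it; z points along the fingers, y is the line along which they close (so a half turn about z gives the same grasp; the last joint's range is limited). The gripper opens to 87 mm and grips with 3 to 60 N. Pads are 19 mm wide; open, the fingers measure 117 mm over their backs; the gripper's body (75 mm by 190 mm) begins 51 mm behind the grasp point.
Start: joints at [-68.176, 18.392, -4.016, 83.108, 1.295, 78.541, -3.26], TCP at [0.233, 0.607, 0.184] pointing down, gripper open.
Joint ranges: [-163.93, 163.93], [-17.29, 119.83], [-79.2, 71.16], [3.27, 140.29], [-89.18, 269.18], [5.43, 117.66], [-154.24, 154.24]. Speed limits (degrees/s): [147.25, 147.25, 180, 180, 180, 180, 180].

INTERFACE

Orientations are given as [roll, pitch, yaw] about the fixed x, y, z axes, in that order (R = Rz(yaw) Ry(pitch) Rx(roll)).
In Python, from cell import get_obs, read_camera, sign_off, silhouettes gives the robot as it stands.
- The arm moves only by the tool play_rows, never from a script. Its argument "steps" is a list that holds one entry, the list of rows, each a list of 7 numbers: the shift along the tool's x, y, z in m, then the turn, a rotation vector about the tool's x, y, z in rad, then the finger opening in m, from 0 to 0.087. A call has 1 to 12 rows; each row shifts and turns the commanded pose from where the row before left it, along the tool's axes as they then stand; what a row does not reach is not made up. A row lasts 1/10 s, in which the tool goes at most 50 mm and 8.59 degrees, less where a joint would pass 70% of its speed; a pose out of reach is approached as far as the arm can. A call is refused whole if a number of a shift passes 0.05 or a number of a turn 0.15, either way. A call with a gripper value outside its range is refused whole. The fingers move at their own pace and stop on an object; "force" is the grip in N (left out, the last holds). Time passes only in rows, so rows that do not move let the fingers close. It gives the time, the measured TCP pose, the force, the opening and the grip force at its end, in the units of the state.
- get_obs(): the state, without advancing time (a new reading comes with each control period).
- read_camera(name): name is "scene" or "top"; returns a dict with "frame" (400x640x3 uint8, red, green, blue), "intrinsics" (3x3 intrinsics, pixels), "view" (4x4, takes a point from world to camera coordinates). Camera axes: x right, y up, looking along -z (the intrinsics and any distortion apply to the point x, -y, -z); pixel columns grow to the right and rows downward; lengths in m; the calibration is good to about 2 mm. A picture is of the moment at which its call begins. There is no depth.
- sign_off(): hands the job in; it is judged then, once.
Trained networks look in the newest picture that a camera, given by its name, has taken for a name from the list of things; names that differ only in an ending like _2 or _b are one class to them, and where a whole thing is asked for, a point or a joint stands for the part that bears it (a point fixed in the world has none). Each returns a list of dicts, best first, with "p" (0 to 1); they miss things now and then, are a little off and sometimes report something else, mostly with a low value. They report only what shows in the picture. A call takes as long as a camera call. They do not tell look-alikes from the thing itself.
- silhouettes(camera, name): "pixels" (400x640 bool, what is visible of it) and "extent" ([left, top, right, bottom] in pixels, round what is visible of it).
The state is a dict: "time_s": time; "qpos": joint angles; "joint_velocities": joint speeds; "effort": joint torques, N m; "tool_pos": TCP position; "tool_rot": TCP orientation; "force": force on the tool from outside, world axes, zero at the start; "wrist_torque": the same for the moment, N m; "grip_width": finger opening in m; "grasp_force": force on a finger pad.
Only numpy, scipy, OpenCV 4.12 (cv2) and the standard library are available. Lean on these libraries where they do the work, as an engineer would, in place of code of your own. Each camera call takes 0.05 s, during which the arm holds its last target. There are 200 camera calls.

TASK

Clamp the loose wooden bench pin in the quick-release vise: squeeze the release lever against its post and, keeping it squeezed, slide the jaw up until it lightly nips the pin against the fixed jaw, then let the lever spring back so that it locks the slide there. Then push the robot-side end of the cross handle down to screw the jaw firmly tight, without crushing the pin. Do not ram the pin while sliding, leave it lying flat on the vise bed, and leave the other things on the bench alone.

Things in the scene. Friction and masses are not known exactly. Their poses are not given: they have to be found in the camera images.
- vise: Grey bench vise bolted to the bench. Base plate 110 x 340 x 12 mm. Origin at the underside, on the screw's line. y runs along the screw: fixed jaw at the -y end, cross handle at the +y end; -x side faces the robot; z up. The pin's bed is 55 mm above the bench, 70 mm wide, y = -130 to -30 mm; a 32 mm wide rail, equally high, goes on to y = +160 mm.
- fixed_jaw: The vise's fixed jaw, 80 mm wide (x), top 110 mm above the bench; same origin and axes as the vise. On two pins it carries a steel facing plate, which somebody has set 0 to 18 mm proud and which stays so (not reported): the clamping face that the pin comes up against lies between y = -125 and -107 mm. So how far the jaw must slide has to be felt.
- slide (a joint): Slide position (m): 0 fully open, grows towards the fixed jaw (vise -y), stop at 0.095. The slide is a grey block 60 x 52 x 52 mm, top 110 mm above the bench, that carries lever, post, screw and moving jaw together. Locked to the rail unless the lever is squeezed (the lock slips above some 60 N); when free it drags with about 3.5 N plus 15 N per m/s.
- lever (a joint): Quick-release lever (rad): 0 released, 0.16 squeezed to its stop; the slide is free above 0.11, fully locked near 0. Steel plate 10 mm thick, 30 mm wide (vise y), pivoted inside the slide, standing up on its robot side (-x), top 165 mm above the bench. Squeezed towards +x to its post: 14 N at 150 mm height starts it, 19 N holds it at its stop (a 40 N grip is ample); it springs back by itself.
- lever_grip (a point): Point midway between lever and its post, 150 mm above the bench, 15 mm below their tops: squeeze here from above, fingers closing along vise x. The post is a like steel plate fixed to the slide 24 mm behind (+x of) the lever; outside width over both 44 mm released, about 30 mm squeezed. Moves with the slide.
- screw (a joint): Angle of screw and cross handle (rad): 0 with the bar level along vise x, grows as the robot-side (-x) end goes down, moving the jaw 5 mm per rad towards the fixed jaw. Starts at -0.55 to -0.35 (that end raised). Takes 0.30 N m to turn free plus 0.005 N m per N of clamping force; stays where it is let go.
- screw_mid (a point): Centre of the cross handle, on the screw's axis, 83 mm above the bench. Moves with the slide. Its steel bar is 10 mm thick, 110 mm long, with a 16 mm ball at each end, square to the screw; free all round.
- bar_end (a point): Centre of the ball at the robot-side end of the cross handle, 58 mm from the axis. Pressed down on the bar, firmly tight is 0.43 to 0.50 N m about the screw (26 to 40 N of clamping force; about 9 to 10 N down at 50 mm from the axis, bar near level); over 0.58 N m crushes the pin. From a light nip that takes about 0.4 to 0.8 rad.
- jaw: Grey moving jaw, 80 x 28 x 53 mm, origin at its centre, axes as the vise's; it rides with the slide and is driven 5 mm per rad by the screw. On brass pins on its -y side it carries a sprung steel face plate whose clamping face stands 30 mm on the -y side of the jaw's origin when unloaded; the plate (not reported) sinks 1 mm per 10 N, at most 8 mm.
- pin: The work: loose beech bench pin on the vise bed between the jaws, 0.13 kg, 113 mm long (x, V notch at the +x end), 45 mm wide (y, the clamped sides), 24 mm high; origin at the underside, mid-width, 55 mm from the plain end. It lies 2 to 28 mm off the fixed jaw's facing plate, slightly askew; the jaw pushes it home. A light nip is 3 to 10 N; over 16 N while the lever is squeezed is ramming.
- hammer: Bystander: small hammer, 200 mm long, lying on the bench on the far side of the vise.
- polish_tin: Bystander: round steel tin, 60 mm across, 35 mm high, on the far side of the vise.
- burr_block: Bystander: dark wooden block 70 x 100 x 30 mm with burrs standing in it, up to 62 mm high, beyond the fixed jaw's end of the vise.
Things that resemble listed ones, but are neither listed nor needed, are in the scene too. What is shaped like the pin but green is not meant.

How it is judged:
By the outcome, as a careful person would: the job done as asked, in the order asked, and still so for the second after the job is handed in, with the robot touching nothing.
It also fails if it takes over 72 s, if anything falls off the work surface, if the arm or the gripper's body presses on something with over 40 N, if the wrist force passes 120 N, or if a joint passes its speed limit or range.

## Working session

There is one attempt and no reset: what is moved stays moved. The work goes in short steps, Python scripts to look and compute and a tool call to move; the robot and the scene stay as the last step left them, time stands still between calls to the robot, and variables do not carry over. Pictures are saved under pics/ and viewed, at most 10 in all, crops included, and the job is handed in when it is done.

Besides the shell and the picture viewer there is one more tool, called after "Call:" in YAML: its name, and indented under it one key for each argument. play_rows: Moves the arm, as the interface text tells. Its arguments: {"type":"object","properties":{"steps":{"type":"array","items":{"type":"array","items":{"type":"array","items":{"type":"number"}}}},"force":{"type":"number"}},"required":["steps"]}

```bash
mkdir -p pics; ls; python3 - <<'E'
from cell import *
import cv2,numpy as np
o=get_obs();print(o)
for n in("scene","top"):
    c=read_camera(n);cv2.imwrite(f"pics/{n}0.png",c["frame"][:,:,::-1]);print(n,c["intrinsics"],c["view"],[k for k in c])
    for t in("vise","fixed_jaw","slide","lever","lever_grip","screw_mid","bar_end","jaw","pin"):
        for d in silhouettes(n,t)[:3]:
            ys,xs=np.nonzero(d["pixels"]);print(t,round(d["p"],2),d["extent"],len(xs),xs.mean().round(1),ys.mean().round(1))
E
```

```text
pics
{'time_s': 0.0, 'qpos': array([-68.17683677,  18.44063188,  -4.01589553,  83.17489887,
         1.29416296,  78.54022294,  -3.26113589]), 'joint_velocities': array([-0.04183346,  0.00884787,  0.0295727 ,  0.06112102, -0.02227203,
        0.01476171,  0.02548226]), 'effort': array([ 8.68834468e-05, -4.91286564e+01, -4.04148744e-01, -3.12525237e+01,
       -6.40314817e-02,  4.34589351e-02,  1.79501649e-04]), 'tool_pos': array([0.23291829, 0.60616387, 0.18274383]), 'tool_rot': array([-1.79889444e+02,  4.77716350e-03,  1.58985634e+02]), 'force': array([ 0.4887512 , -1.11814823, -0.69590765]), 'wrist_torque': array([ 0.01784684,  0.03739872, -0.00126274]), 'grasp_force': 0.0, 'grip_width': 0.08716013673358358}
scene [[389.99407008   0.         321.40870695]
 [  0.         389.99407008 193.28472978]
 [  0.           0.           1.        ]] [[-0.20517517  0.97865946  0.01134907  0.16636945]
 [-0.81519224 -0.17729858  0.55138627  0.364792  ]
 [ 0.54163157  0.1038791   0.83417287 -1.15556283]
 [ 0.          0.          0.          1.        ]] ['frame', 'intrinsics', 'view']
vise 0.96 
[... 1144 characters left out ...]
9 370.5 195.7
slide 0.63 [215.3, 192.1, 314.6, 257.1] 2660 267.9 217.4
lever 0.54 [254.0, 223.7, 275.4, 230.7] 79 263.1 226.6
lever 0.33 [212.2, 190.9, 313.3, 257.6] 2825 268.2 217.3
lever_grip 0.81 [217.5, 192.3, 314.1, 260.3] 2478 268.0 217.2
screw_mid 0.65 [326.3, 168.2, 356.0, 228.8] 1067 339.7 202.8
screw_mid 0.62 [214.8, 198.0, 285.9, 258.3] 622 232.2 225.1
bar_end 0.64 [214.2, 196.6, 287.7, 258.6] 772 231.4 224.2
bar_end 0.35 [358.5, 176.4, 382.8, 216.7] 773 370.5 196.5
jaw 0.68 [283.2, 191.2, 311.3, 233.7] 846 297.4 210.5
pin 0.94 [410.5, 218.3, 467.3, 270.3] 1195 441.0 247.9
pin 0.92 [204.2, 285.5, 255.5, 342.8] 1251 229.2 313.5
pin 0.77 [323.7, 167.2, 355.0, 226.3] 1102 339.5 201.8
```

```bash
python3 - <<'E'
import cv2,numpy as np
a=cv2.imread("pics/scene0.png")[120:260,200:460];b=cv2.imread("pics/top0.png")[150:360,190:480]
a=cv2.resize(a,None,fx=2.2,fy=2.2,interpolation=2);b=cv2.resize(b,None,fx=2.6,fy=2.6,interpolation=2)[:]
b=cv2.resize(b,(389,282))
cv2.imwrite("pics/a.png",cv2.resize(cv2.imread("pics/scene0.png")[130:250,250:440],None,fx=4.2,fy=4.2,interpolation=2))
cv2.imwrite("pics/b.png",cv2.resize(cv2.imread("pics/top0.png")[150:300,200:400],None,fx=4,fy=4,interpolation=2))
E
```

```text
(no output)
```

View pics/a.png

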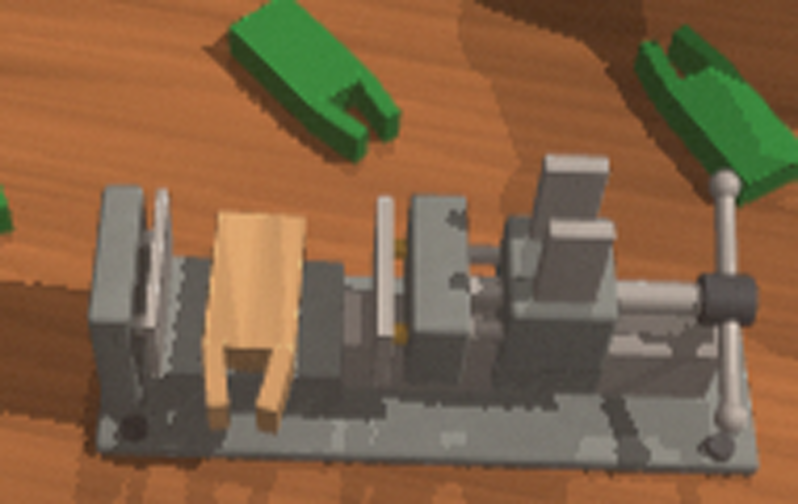

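View pics/b.png

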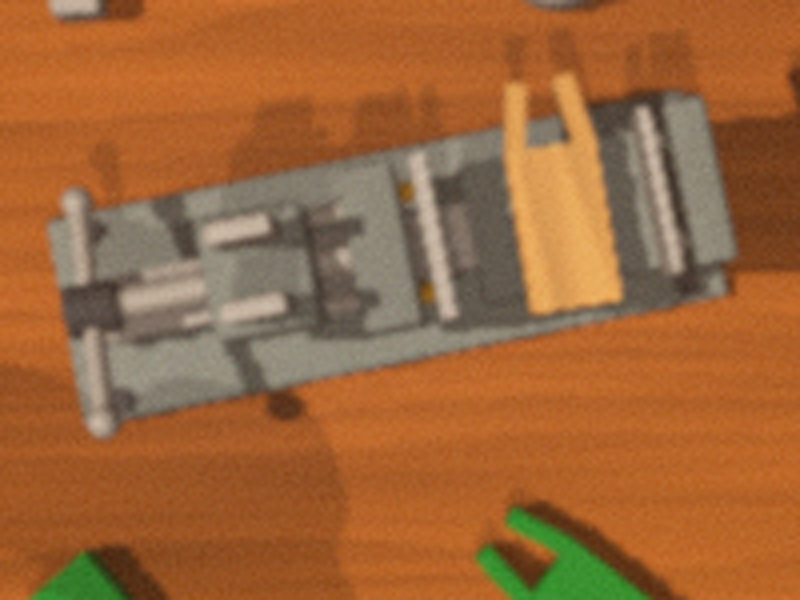

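View pics/top0.png

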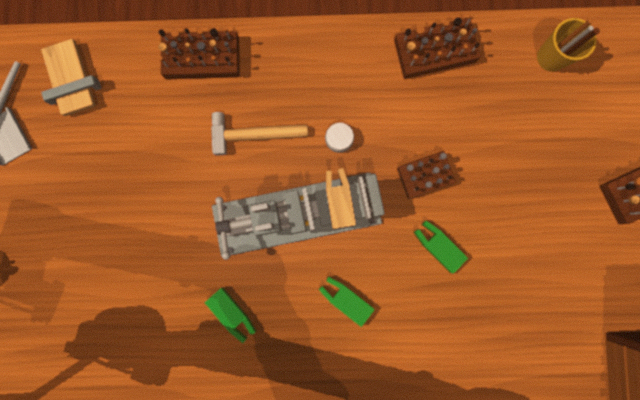

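The pictures show that the tan pin between the jaws (top px 340,202; scene px 310,204) is the one meant. The green look-alikes at top (441,248), (229,313) and (350,300) are not. The lever top is at top px (263,227) / scene (387,169), the post at top (259,207) / scene (389,185), and the robot-side ball at top (225.5,256) / scene (423,174).

```bash
cat > h.py <<'E'
from cell import *
import cv2,numpy as np
from scipy.spatial.transform import Rotation as R
def cams():
    return {n:(lambda c:(c["frame"],c["intrinsics"],c["view"]))(read_camera(n)) for n in("scene","top")}
def P(K,V): return K@np.diag([1,-1,-1])@V[:3]
def tri(C,s,t):
    X=cv2.triangulatePoints(P(*C["scene"][1:]),P(*C["top"][1:]),np.array(s,float).reshape(2,1),np.array(t,float).reshape(2,1))
    return (X[:3]/X[3]).ravel()
def proj(C,n,X):
    x=P(*C[n][1:])@np.r_[X,1];return x[:2]/x[2]
def onz(C,n,uv,z):
    M=P(*C[n][1:]);H=np.c_[M[:,0],M[:,1],M[:,2]*z+M[:,3]];x=np.linalg.solve(H,np.r_[uv,1]);return x[:2]/x[2]
E
python3 - <<'E'
from h import *
C=cams()
pts=dict(lever=((387.4,168.8),(263,226.75)),post=((388.6,184.8),(259.2,207.25)),ball=((422.6,174),(225.5,256)),ball2=((424.5,228.8),(219,200)),hub=((423.3,201),(223,227)))
for k,(s,t) in pts.items():
    X=tri(C,s,t);print(k,X.round(4),(proj(C,"scene",X)-s).round(1),(proj(C,"top",X)-t).round(1))
f=lambda x,y:(200+x/4,150+y/4)
for k,uv,z in[("base TL",f(50,222),.012),("base BL",f(82,425),.012),("base BR",f(727,293),.012),("fj top TR",f(705,97),.11),("fj BR",f(738,260),.11),("fj BL",f(690,262),.11),("fj TL",f(665,100),.11),
  ("facing top",f(643,110),.11),("facing bot",f(675,270),.11),("plate top",f(416,155),.1),("plate bot",f(447,318),.1),("lever",(263,226.75),.165),("post",(259.2,207.25),.165),("hub",(223,227),.083),("ball",(225.5,256),.1),
 ("pin BL",f(530,312),.079),("pin BR",f(620,300),.079),("pinTR",f(572,75),.079),("pinTL",f(515,85),.079)]:
    print(k,onz(C,"top",uv,z).round(4))
E
```

```text
lever [0.4872 0.058  0.1629] [-1.  -0.1] [-0.6  0. ]
post [0.5223 0.0644 0.1605] [-1.1 -0.1] [-0.7  0. ]
ball [0.4358 0.1364 0.1005] [-0.8 -0.1] [-0.5  0. ]
ball2 [0.5456 0.1545 0.0645] [-1.2 -0.1] [-0.7  0. ]
hub [0.4914 0.1442 0.0828] [-1.3 -0.1] [-0.8  0. ]
base TL [0.5389 0.1766]
base BL [0.4334 0.1614]
base BR [ 0.4918 -0.1736]
fj top TR [ 0.5819 -0.1544]
fj BR [ 0.5042 -0.1669]
fj BL [ 0.504  -0.1443]
fj TL [ 0.581  -0.1354]
facing top [ 0.5766 -0.1248]
facing bot [ 0.5004 -0.1371]
plate top [ 0.5594 -0.0165]
plate bot [ 0.4812 -0.0291]
lever [0.4871 0.0567]
post [0.522  0.0627]
hub [0.4913 0.1426]
ball [0.4358 0.1355]
pin BL [ 0.4834 -0.0693]
pin BR [ 0.4879 -0.1131]
pinTR [ 0.5986 -0.0935]
pinTL [ 0.5945 -0.0654]
```

The vise frame is consistent: base edge 340 mm at yaw of about 9.8°, lever–post spacing 34 mm at z≈0.163, hub z 0.083. Next I turn the tool and lift it.

Call:
play_rows:
  steps:
    - [[0,0,-0.006,0,0,0.148,0.087],[0,0,-0.006,0,0,0.148,0.087],[0,0,-0.006,0,0,0.148,0.087],[0,0,-0.006,0,0,0.148,0.087],[0,0,-0.006,0,0,0.148,0.087],[0,0,-0.006,0,0,0.148,0.087],[0,0,-0.006,0,0,0.145,0.087],[0,0,0,0,0,0,0.087],[0,0,0,0,0,0,0.087]]
  force: 40

```text
time_s: 2.0
tool_pos: [0.233, 0.6068, 0.2258]
tool_rot: [180.0, -0.0, 100.0]
force: [0.1, -1.4, -0.1]
grip_width: 0.087
grasp_force: 0.0
```

```bash
cat >> h.py <<'E'
def go(target,o=None):
    o=o or get_obs();r=R.from_euler("xyz",o["tool_rot"],degrees=True)
    return r.inv().apply(np.array(target)-o["tool_pos"])
E
python3 - <<'E'
from h import *
o=get_obs();print(o["tool_pos"],o["tool_rot"],o["qpos"],o["force"],go([.505,.0605,.225]))
E
```

```text
[0.23302246 0.60680043 0.22577601] [ 1.79993459e+02 -2.44001074e-03  1.00006632e+02] [-74.08818996  17.38727187   3.54019827  79.69291927  -1.06081821
  82.94686133 -60.57256522] [ 0.05880716 -1.4154549  -0.1073631 ] [-0.58524935  0.17291369  0.00077083]
```

Call:
play_rows:
  steps:
    - [[-0.045,0.0133,0,0,0,0,0.087],[-0.045,0.0133,0,0,0,0,0.087],[-0.045,0.0133,0,0,0,0,0.087],[-0.045,0.0133,0,0,0,0,0.087],[-0.045,0.0133,0,0,0,0,0.087],[-0.045,0.0133,0,0,0,0,0.087],[-0.045,0.0133,0,0,0,0,0.087],[-0.045,0.0133,0,0,0,0,0.087],[-0.045,0.0133,0,0,0,0,0.087],[-0.045,0.0133,0,0,0,0,0.087],[-0.045,0.0133,0,0,0,0,0.087],[-0.045,0.0133,0,0,0,0,0.087]]

```text
time_s: 3.2
tool_pos: [0.4826, 0.0999, 0.2257]
tool_rot: [180.0, -0.0, 100.0]
force: [1.0, 0.6, -0.5]
grip_width: 0.087
grasp_force: 0.0
```

Call:
play_rows:
  steps:
    - [[-0.022,0.0066,0,0,0,0,0.087],[-0.022,0.0066,0,0,0,0,0.087],[0,0,0,0,0,0,0.087],[0,0,0,0,0,0,0.087]]

```text
time_s: 3.6
tool_pos: [0.5025, 0.0608, 0.2255]
tool_rot: [-180.0, -0.0, 99.9]
force: [-0.1, 0.1, -1.3]
grip_width: 0.0871
grasp_force: 0.0
```

```bash
python3 - <<'E'
from h import *
o=get_obs();print(o["tool_pos"],o["tool_rot"],o["qpos"],o["force"],go([.5047,.0605,.150],o))
C=cams();cv2.imwrite("pics/c.png",cv2.resize(C["scene"][0][60:230,300:470],None,fx=3.5,fy=3.5,interpolation=2))
for z in(.165,):
  X=np.r_[o["tool_pos"][:2],z]
  print([proj(C,n,X) for n in C])
E
```

```text
[0.50249333 0.06080332 0.22554337] [-1.79968006e+02 -2.41385312e-02  9.98542402e+01] [-43.0683592   -1.32246351  32.92726609 100.54553151   0.70396837
  80.59712026  -0.40921978] [-0.12085624  0.11143534 -1.28299341] [-0.00070833  0.00216438  0.07554188]
[array([387.15049321, 174.63435975]), array([260.49973097, 218.17056918])]
```

View pics/c.png

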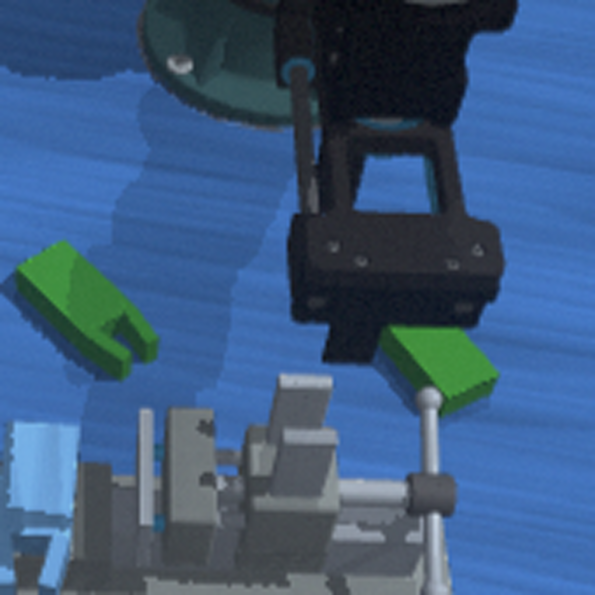

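```bash
python3 - <<'E'
from h import *
C=cams();o=get_obs();v=np.array([.985,.172,0])
for d in(-.05,0,.05): X=o["tool_pos"]+d*v;print([proj(C,n,X).round(1) for n in C])
for s,t in [((400,163),None)]: pass
cv2.imwrite("pics/d.png",cv2.resize(C["top"][0][130:290,190:350],None,fx=3.7,fy=3.7,interpolation=2)[:,:,::-1])
E
```

```text
[array([391.3, 133.2]), array([261.5, 246.3])]
[array([393.1, 154.4]), array([255.8, 216.7])]
[array([395.1, 177.3]), array([250. , 187.3])]
```

View pics/d.png

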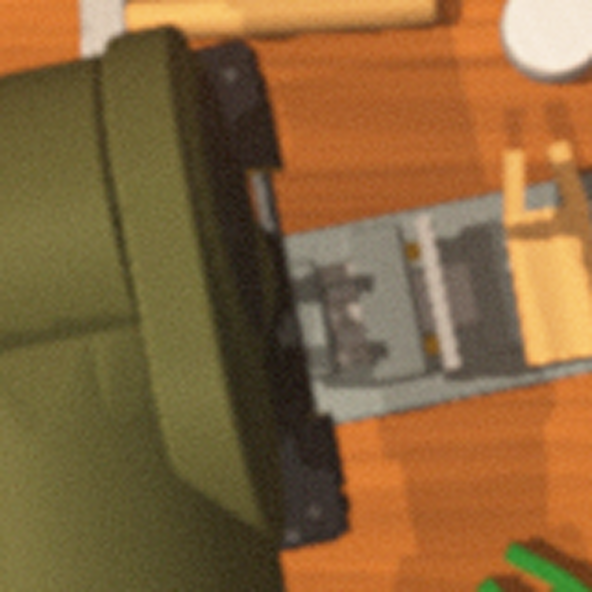

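```bash
python3 - <<'E'
from h import *
C=cams();cv2.imwrite("pics/e.png",cv2.resize(C["scene"][0][110:200,360:450],None,fx=6.5,fy=6.5,interpolation=0)[:,:,::-1])
E
```

```text
(no output)
```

View pics/e.png

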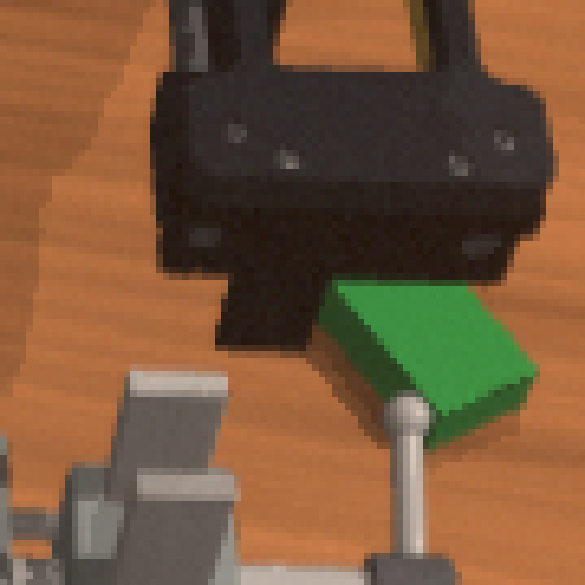

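```bash
python3 - <<'E'
from h import *
C=cams();o=get_obs();r=R.from_euler("xyz",o["tool_rot"],degrees=True)
for nm,p in[("tip near",(0,.0435,0)),("tip near out",(0,.0585,0)),("tip near xl",(.0095,.0585,0)),("tip near xr",(-.0095,.0585,0)),("tip far",(0,-.0585,0)),("b1",(.0375,.095,-.07)),("b2",(-.0375,.095,-.07)),("b3",(.0375,-.095,-.07)),("b4",(-.0375,-.095,-.07)),("b1t",(.0375,.095,-.1)),("b2t",(-.0375,.095,-.1))]:
  X=o["tool_pos"]+r.apply(p);print(nm,X.round(3),[(n,proj(C,n,X).round(0)) for n in C])
E
ls -la cell* 2>/dev/null
```

```text
tip near [0.546 0.069 0.226] [('scene', array([394., 174.])), ('top', array([251., 191.]))]
tip near out [0.56  0.071 0.226] [('scene', array([395., 181.])), ('top', array([250., 182.]))]
tip near xl [0.559 0.081 0.226] [('scene', array([401., 182.])), ('top', array([244., 183.]))]
tip near xr [0.562 0.062 0.226] [('scene', array([389., 181.])), ('top', array([255., 181.]))]
tip far [0.445 0.051 0.226] [('scene', array([391., 130.])), ('top', array([263., 251.]))]
b1 [0.59  0.115 0.296] [('scene', array([430., 175.])), ('top', array([215., 159.]))]
b2 [0.603 0.041 0.296] [('scene', array([379., 173.])), ('top', array([263., 149.]))]
b3 [0.403 0.082 0.296] [('scene', array([417.,  87.])), ('top', array([238., 281.]))]
b4 [0.415 0.008 0.296] [('scene', array([374.,  86.])), ('top', array([287., 271.]))]
b1t [0.59  0.115 0.326] [('scene', array([435., 163.])), ('top', array([211., 156.]))]
b2t [0.603 0.041 0.326] [('scene', array([382., 161.])), ('top', array([261., 146.]))]
```

The gripper looks about 50 mm higher in the scene picture than my projection of the reported TCP (near fingertip seen at 400,163; predicted at 395,181). I descend partway, staying above the lever tops, and recheck.

Call:
play_rows:
  steps:
    - [[-0.001,0.002,0.012,0,0,0,0.087],[0,0,0.012,0,0,0,0.087],[0,0,0.012,0,0,0,0.087],[0,0,0,0,0,0,0.087],[0,0,0,0,0,0,0.087]]

```text
time_s: 4.5
tool_pos: [0.5046, 0.0599, 0.1893]
tool_rot: [-179.9, 0.0, 99.8]
force: [-0.2, 0.1, 0.4]
grip_width: 0.087
grasp_force: 0.0
```

```bash
python3 - <<'E'
from h import *
C=cams();o=get_obs();r=R.from_euler("xyz",o["tool_rot"],degrees=True);print(o["tool_pos"],o["tool_rot"],o["force"])
im=cv2.resize(C["scene"][0][110:220,350:450],None,fx=5.4,fy=5.4,interpolation=0)[:,:,::-1].copy()
for p in[(.0095,.0435,0),(-.0095,.0435,0),(.0095,.0585,0),(-.0095,.0585,0),(0,0,0)]:
  u=proj(C,"scene",o["tool_pos"]+r.apply(p));print(u);cv2.circle(im,tuple(int(a) for a in (u-[350,110])*5.4),3,(0,0,255),-1)
cv2.imwrite("pics/f.png",im)
E
```

```text
[0.50520082 0.06006498 0.19016202] [ 1.79965200e+02 -6.18817428e-03  9.97920759e+01] [-0.59467957  0.29048354 -0.01797437]
[395.47002802 187.33256994]
[384.76642109 186.94926612]
[396.06020859 194.3789363 ]
[385.22704779 193.98897806]
[388.66245259 167.6357423 ]
```

View pics/f.png

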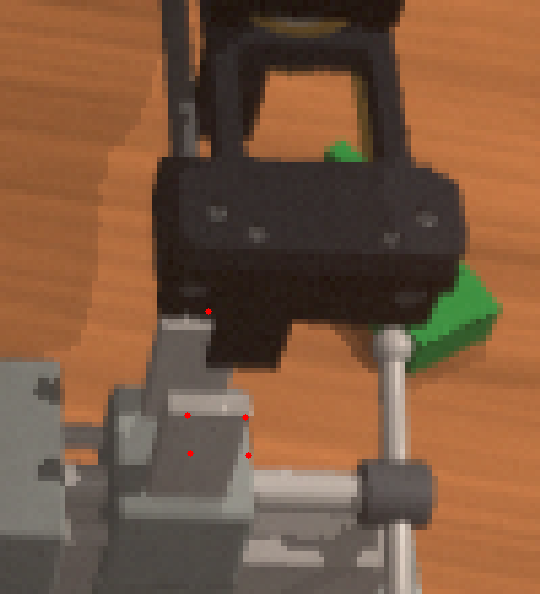

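The fingers really are drawn higher than reported, while the x/y position agrees in the top view. The planned grasp height is safe either way, because the fingers pass 20 mm outside the plates. I go there, watching force, and look.

Call:
play_rows:
  steps:
    - [[0,0,0.012,0,0,0,0.087],[0,0,0.012,0,0,0,0.087],[0,0,0.012,0,0,0,0.087],[0,0,0.012,0,0,0,0.087],[0,0,0.0105,0,0,0,0.087],[0,0,0,0,0,0,0.087],[0,0,0,0,0,0,0.087]]

```text
time_s: 5.3
tool_pos: [0.5049, 0.06, 0.1312]
tool_rot: [-180.0, 0.0, 99.8]
force: [-1.4, 0.3, 0.7]
grip_width: 0.0872
grasp_force: 0.0
```

```bash
python3 - <<'E'
from h import *
C=cams();o=get_obs();r=R.from_euler("xyz",o["tool_rot"],degrees=True);print(o["tool_pos"],o["tool_rot"],o["force"])
im=cv2.resize(C["scene"][0][120:240,340:440],None,fx=5,fy=5,interpolation=0)[:,:,::-1].copy()
for p in[(.0095,.0435,0),(-.0095,.0435,0),(.0095,.0585,0),(-.0095,.0585,0)]:
  u=proj(C,"scene",o["tool_pos"]+r.apply(p));cv2.circle(im,tuple(int(a) for a in (u-[340,120])*5),2,(0,0,255),-1)
cv2.imwrite("pics/g.png",im)
E
```

```text
[0.50543535 0.06013627 0.1318817 ] [ 1.79939891e+02 -8.35800100e-03  9.97970575e+01] [ 0.11707227 -0.87171112 -0.3232959 ]
```

View pics/g.png

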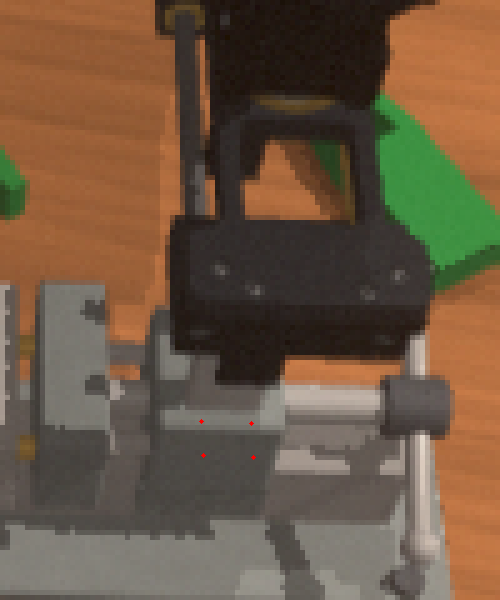

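Call:
play_rows:
  steps:
    - [[0,0,0,0,0,0,0.06],[0,0,0,0,0,0,0.05],[0,0,0,0,0,0,0.04],[0,0,0,0,0,0,0.03],[0,0,0,0,0,0,0.02],[0,0,0,0,0,0,0.02],[0,0,0,0,0,0,0.02],[0,0,0,0,0,0,0.02]]
  force: 40

```text
time_s: 6.2
tool_pos: [0.5049, 0.06, 0.1314]
tool_rot: [180.0, -0.0, 99.8]
force: [0.0, 0.4, 0.5]
grip_width: 0.0312
grasp_force: 0.0
```

```bash
python3 - <<'E'
from h import *
o=get_obs();print({k:o[k].round(3) if hasattr(o[k],'round') else o[k] for k in("time_s","tool_pos","tool_rot","force","wrist_torque","grip_width","grasp_force")})
E
```

```text
{'time_s': 6.2, 'tool_pos': array([0.505, 0.06 , 0.131]), 'tool_rot': array([ 1.79997e+02, -3.00000e-03,  9.97970e+01]), 'force': array([0.012, 0.401, 0.46 ]), 'wrist_torque': array([-0.189,  0.087, -0.015]), 'grip_width': 0.03115920485729795, 'grasp_force': 0.0}
```

Call:
play_rows:
  steps:
    - [[0,0,0,0,0,0,0.02],[0,0,0,0,0,0,0.02],[0,0,0,0,0,0,0.02]]
  force: 40

```text
time_s: 6.5
tool_pos: [0.505, 0.06, 0.1314]
tool_rot: [180.0, -0.0, 99.8]
force: [0.2, -0.5, -0.2]
grip_width: 0.0206
grasp_force: 0.0
```

The fingers closed on nothing, so the real tips are above the plates and the reported z is low by about 4 cm, as the picture said. The closed fingers span the plate tops (z=0.165), so I lower them gently to feel the offset.

Call:
play_rows:
  steps:
    - [[0,0,0.002,0,0,0,0.02],[0,0,0.002,0,0,0,0.02],[0,0,0,0,0,0,0.02]]

```text
time_s: 6.8
tool_pos: [0.5046, 0.06, 0.1269]
tool_rot: [-180.0, 0.0, 99.8]
force: [-0.7, 0.2, -0.0]
grip_width: 0.0202
grasp_force: 0.0
```

Call:
play_rows:
  steps:
    - [[0,0,0.002,0,0,0,0.02],[0,0,0.002,0,0,0,0.02],[0,0,0,0,0,0,0.02]]

```text
time_s: 7.1
tool_pos: [0.5062, 0.0603, 0.1266]
tool_rot: [179.8, -0.1, 99.8]
force: [-4.9, -0.2, 17.1]
grip_width: 0.0203
grasp_force: 8.8
```

Contact came at a reported z of 0.127, so the offset is 38 mm, which agrees with the camera. I raise, open, and go down to reported 0.095 (true tip 0.133).

Call:
play_rows:
  steps:
    - [[0,0,-0.01,0,0,0,0.02],[0,0,-0.01,0,0,0,0.06],[0,0,0,0,0,0,0.087],[0,0,0,0,0,0,0.087],[0,0,0,0,0,0,0.087],[0,0,0,0,0,0,0.087],[0,0,0,0,0,0,0.087],[0,0,0,0,0,0,0.087],[0,0,0,0,0,0,0.087],[0,0,0,0,0,0,0.087]]

```text
time_s: 8.1
tool_pos: [0.5049, 0.0601, 0.1433]
tool_rot: [-180.0, -0.0, 99.8]
force: [-0.2, 0.2, 0.6]
grip_width: 0.0825
grasp_force: 0.0
```

Call:
play_rows:
  steps:
    - [[0,0,0.008,0,0,0,0.087],[0,0,0.008,0,0,0,0.087],[0,0,0.008,0,0,0,0.087],[0,0,0.008,0,0,0,0.087],[0,0,0,0,0,0,0.087]]

```text
time_s: 8.6
tool_pos: [0.5037, 0.0598, 0.1097]
tool_rot: [-179.8, 0.0, 99.8]
force: [-0.2, -0.5, 0.3]
grip_width: 0.0872
grasp_force: 0.0
```

Call:
play_rows:
  steps:
    - [[0,0.003,0.007,0,0,0,0.087],[0,0.003,0.007,0,0,0,0.087],[0,0,0,0,0,0,0.07],[0,0,0,0,0,0,0.06],[0,0,0,0,0,0,0.05],[0,0,0,0,0,0,0.04],[0,0,0,0,0,0,0.03],[0,0,0,0,0,0,0.02],[0,0,0,0,0,0,0.02],[0,0,0,0,0,0,0.02],[0,0,0,0,0,0,0.02]]
  force: 40

```text
time_s: 9.7
tool_pos: [0.5142, 0.0616, 0.0971]
tool_rot: [179.6, 0.1, 99.8]
force: [11.5, 2.5, -10.7]
grip_width: 0.0313
grasp_force: 40.1
```

```bash
python3 - <<'E'
from h import *
o=get_obs();print({k:o[k].round(3) if hasattr(o[k],'round') else o[k] for k in("time_s","tool_pos","tool_rot","force","wrist_torque","grip_width","grasp_force")})
E
```

```text
{'time_s': 9.7, 'tool_pos': array([0.514, 0.062, 0.097]), 'tool_rot': array([1.79581e+02, 5.80000e-02, 9.98180e+01]), 'force': array([ 11.549,   2.457, -10.699]), 'wrist_torque': array([ 0.209, -1.673, -0.015]), 'grip_width': 0.03132172830543888, 'grasp_force': 40.1129275560379}
```

The lever is squeezed (31 mm, 40 N). I relieve the side load and start the slide towards the fixed jaw (tool −x).

Call:
play_rows:
  steps:
    - [[0,0.003,0,0,0,0,0.02],[0,0,0,0,0,0,0.02],[-0.002,0,0,0,0,0,0.02],[-0.003,0,0,0,0,0,0.02],[-0.003,0,0,0,0,0,0.02],[-0.003,0,0,0,0,0,0.02],[-0.003,0,0,0,0,0,0.02]]

```text
time_s: 10.4
tool_pos: [0.5163, 0.0485, 0.0971]
tool_rot: [180.0, -0.1, 99.8]
force: [2.8, 4.3, -5.9]
grip_width: 0.031
grasp_force: 39.4
```

```bash
cat >> h.py <<'E'
def st():
    o=get_obs();r=R.from_euler("xyz",o["tool_rot"],degrees=True)
    f=r.inv().apply(o["force"]);x=r.as_matrix()[:,0]
    print(o["time_s"],o["tool_pos"].round(4),"s=%.4f"%(-(o["tool_pos"]-[.504,.060,0])@np.array([-.1705,.9854,0])),"ftool",f.round(1),"tq",o["wrist_torque"].round(2),round(o["grip_width"],4),round(o["grasp_force"],1))
E
python3 -c "from h import *;st()"
```

```text
10.4 [0.5163 0.0485 0.0971] s=0.0135 ftool [3.7 3.5 5.9] tq [ 0.85 -0.26  0.1 ] 0.031 39.4
```

Call:
play_rows:
  steps:
    - [[-0.003,0,0,0,0,0,0.02],[-0.003,0,0,0,0,0,0.02],[-0.003,0,0,0,0,0,0.02],[-0.003,0,0,0,0,0,0.02],[-0.003,0,0,0,0,0,0.02],[-0.003,0,0,0,0,0,0.02],[-0.003,0,0,0,0,0,0.02],[-0.003,0,0,0,0,0,0.02],[-0.003,0,0,0,0,0,0.02],[-0.002,0,0,0,0,0,0.02]]

```text
time_s: 11.4
tool_pos: [0.5214, 0.02, 0.0971]
tool_rot: [179.9, -0.1, 99.8]
force: [2.6, 4.9, -5.7]
grip_width: 0.0308
grasp_force: 39.4
```

```bash
python3 -c "from h import *;st()"
```

```text
11.4 [0.5214 0.02   0.0971] s=0.0424 ftool [4.4 3.4 5.7] tq [ 0.91 -0.31  0.1 ] 0.0308 39.4
```

Call:
play_rows:
  steps:
    - [[-0.0015,0,0,0,0,0,0.02],[-0.0015,0,0,0,0,0,0.02],[-0.0015,0,0,0,0,0,0.02],[-0.0015,0,0,0,0,0,0.02],[-0.0015,0,0,0,0,0,0.02]]

```text
time_s: 11.9
tool_pos: [0.5227, 0.0129, 0.0971]
tool_rot: [179.9, -0.1, 99.8]
force: [2.1, 5.1, -5.5]
grip_width: 0.0308
grasp_force: 39.4
```

```bash
python3 -c "
from h import *;st();C=cams();cv2.imwrite('pics/h.png',cv2.resize(C['top'][0][160:250,240:400],None,fx=5,fy=5,interpolation=2)[:,:,::-1])
f=C['top'];
"
```

```text
11.9 [0.5227 0.0129 0.0971] s=0.0496 ftool [4.7 2.9 5.5] tq [ 0.97 -0.36  0.04] 0.0308 39.4
```

View pics/h.png

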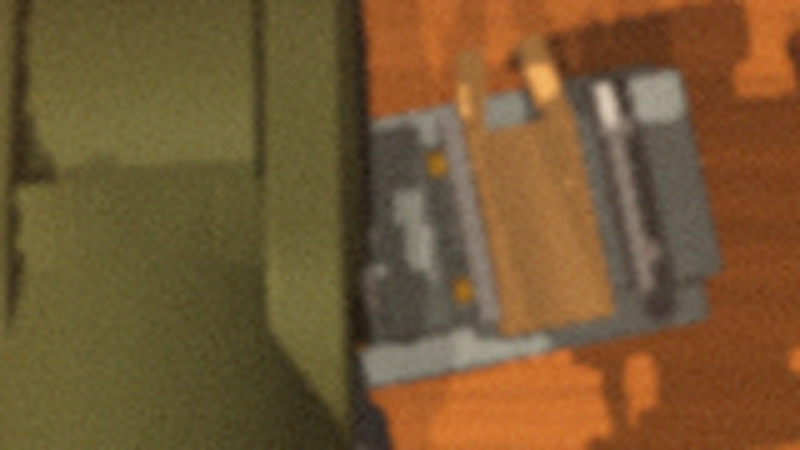

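The plate has now reached the pin, with roughly 8 mm left to the facing plate (crop x≈605–625). I continue in small steps.

Call:
play_rows:
  steps:
    - [[-0.001,0,0,0,0,0,0.02],[-0.001,0,0,0,0,0,0.02],[-0.001,0,0,0,0,0,0.02],[-0.001,0,0,0,0,0,0.02],[-0.001,0,0,0,0,0,0.02]]

```text
time_s: 12.5
tool_pos: [0.5236, 0.0079, 0.0971]
tool_rot: [179.9, -0.1, 99.8]
force: [3.6, 4.6, -4.8]
grip_width: 0.0308
grasp_force: 39.4
```

```bash
python3 -c "from h import *;st()"
```

```text
12.5 [0.5236 0.0079 0.0971] s=0.0546 ftool [3.9 4.4 4.9] tq [ 0.84 -0.3   0.12] 0.0308 39.4
```

Call:
play_rows:
  steps:
    - [[-0.0007,0,0,0,0,0,0.02],[-0.0007,0,0,0,0,0,0.02],[-0.0007,0,0,0,0,0,0.02]]

```text
time_s: 12.8
tool_pos: [0.5239, 0.0058, 0.0971]
tool_rot: [179.9, -0.1, 99.8]
force: [3.3, 4.1, -6.0]
grip_width: 0.0307
grasp_force: 39.4
```

```bash
python3 -c "from h import *;st()"
```

```text
12.8 [0.5239 0.0058 0.0971] s=0.0568 ftool [3.5 3.9 6. ] tq [ 0.92 -0.41  0.1 ] 0.0307 39.4
```

Call:
play_rows:
  steps:
    - [[-0.0005,0,0,0,0,0,0.02],[-0.0005,0,0,0,0,0,0.02]]

```text
time_s: 13.0
tool_pos: [0.5241, 0.0048, 0.0971]
tool_rot: [179.9, -0.1, 99.8]
force: [4.3, 4.5, -5.0]
grip_width: 0.0311
grasp_force: 39.4
```

```bash
python3 -c "from h import *;st()"
```

```text
13.0 [0.5241 0.0048 0.0971] s=0.0578 ftool [3.7 5.  5.1] tq [ 0.82 -0.4   0.04] 0.0311 39.4
```

Call:
play_rows:
  steps:
    - [[-0.0005,0,0,0,0,0,0.02],[-0.0005,0,0,0,0,0,0.02]]

```text
time_s: 13.2
tool_pos: [0.5242, 0.0041, 0.0971]
tool_rot: [179.9, -0.1, 99.8]
force: [2.9, 5.6, -5.6]
grip_width: 0.0308
grasp_force: 39.4
```

Call:
play_rows:
  steps:
    - [[-0.0005,0,0,0,0,0,0.02],[-0.0005,0,0,0,0,0,0.02]]

```text
time_s: 13.4
tool_pos: [0.5243, 0.004, 0.0971]
tool_rot: [179.9, -0.1, 99.9]
force: [2.9, 6.6, -4.8]
grip_width: 0.0309
grasp_force: 39.4
```

```bash
python3 -c "from h import *;st()"
```

```text
13.4 [0.5243 0.004  0.0971] s=0.0586 ftool [6.  4.  4.9] tq [ 1.38 -0.24  0.11] 0.0309 39.4
```

Call:
play_rows:
  steps:
    - [[-0.0005,0,0,0,0,0,0.02],[0,0,0,0,0,0,0.02]]

```text
time_s: 13.6
tool_pos: [0.5243, 0.0039, 0.0971]
tool_rot: [180.0, -0.2, 99.9]
force: [2.9, 7.3, -4.7]
grip_width: 0.0309
grasp_force: 39.4
```

```bash
python3 -c "from h import *;st()"
```

```text
13.6 [0.5243 0.0039 0.0971] s=0.0587 ftool [6.7 4.1 4.7] tq [ 1.4  -0.22  0.04] 0.0309 39.4
```

Call:
play_rows:
  steps:
    - [[-0.0005,0,0,0,0,0,0.02],[-0.0005,0,0,0,0,0,0.02],[-0.0003,0,0,0,0,0,0.02],[0,0,0,0,0,0,0.02]]

```text
time_s: 14.0
tool_pos: [0.5243, 0.0037, 0.0971]
tool_rot: [180.0, -0.2, 99.9]
force: [2.1, 9.7, -5.3]
grip_width: 0.031
grasp_force: 39.4
```

```bash
python3 -c "from h import *;st()"
```

```text
14.0 [0.5243 0.0037 0.0971] s=0.0589 ftool [9.1 3.7 5.4] tq [ 1.76 -0.15  0.07] 0.031 39.4
```

Pushing 9.1 N against about 3.7 N of drag gives a nip of about 5.5 N. I release the lever.

Call:
play_rows:
  steps:
    - [[0,0,0,0,0,0,0.036],[0,0,0,0,0,0,0.042],[0,0,0,0,0,0,0.05],[0,0,0,0,0,0,0.087],[0,0,0,0,0,0,0.087],[0,0,0,0,0,0,0.087],[0,0,0,0,0,0,0.087],[0,0,0,0,0,0,0.087],[0,0,0,0,0,0,0.087]]

```text
time_s: 14.9
tool_pos: [0.5248, -0.0002, 0.0976]
tool_rot: [180.0, 0.0, 99.8]
force: [-0.2, 1.2, -0.5]
grip_width: 0.0848
grasp_force: 0.0
```

```bash
python3 -c "from h import *;st()"
```

```text
14.9 [ 5.248e-01 -2.000e-04  9.760e-02] s=0.0628 ftool [1.2 0.  0.5] tq [-0.07  0.02  0.01] 0.0848 0.0
```

The lever is free. I raise clear, close the fingers, and move over the robot-side ball of the cross handle. Pressing flat on the ball fixes the lever arm at 58·cosθ mm.

Call:
play_rows:
  steps:
    - [[0,0,-0.016,0,0,0,0.087],[0,0,-0.016,0,0,0,0.087],[0,0,-0.016,0,0,0,0.087],[0,0,-0.016,0,0,0,0.087],[0,0,-0.006,0,0,0,0.087],[0.015,-0.012,0,0,0,0,0],[0.015,-0.012,0,0,0,0,0],[0.015,-0.012,0,0,0,0,0],[0.015,-0.012,0,0,0,0,0],[0.015,-0.012,0,0,0,0,0],[0.015,-0.012,0,0,0,0,0],[0,0,0,0,0,0,0]]

```text
time_s: 16.1
tool_pos: [0.4365, 0.0783, 0.1669]
tool_rot: [-179.9, -0.1, 100.0]
force: [-0.2, 0.4, -0.7]
grip_width: 0.039
grasp_force: 0.0
```

Call:
play_rows:
  steps:
    - [[0,0,0,0,0,0,0],[0,0,0,0,0,0,0],[0,0,0,0,0,0,0],[0,0,0,0,0,0,0],[0,0,0,0,0,0,0]]

```text
time_s: 16.6
tool_pos: [0.4384, 0.0762, 0.1673]
tool_rot: [-180.0, 0.0, 99.8]
force: [0.1, -0.3, -1.4]
grip_width: 0.0029
grasp_force: 0.0
```

```bash
python3 - <<'E'
from h import *
st();C=cams();o=get_obs();f=C["scene"][0]
im=cv2.resize(f[100:240,300:440],None,fx=4.2,fy=4.2,interpolation=2)[:,:,::-1].copy()
hub=np.array([.501,.0866,.083]);vx=np.array([.985,.1705,0])
for X in (hub,o["tool_pos"]+[0,0,.038],hub-.058*vx*np.cos(.35)+[0,0,.058*np.sin(.35)]):
  u=proj(C,"scene",X);print(u,proj(C,"top",X));cv2.circle(im,tuple(int(a) for a in (u-[300,100])*4.2),2,(0,0,255),-1)
cv2.imwrite("pics/i.png",im)
E
```

```text
16.6 [0.4384 0.0762 0.1673] s=-0.0272 ftool [-0.3  0.   1.4] tq [-0.1   0.09 -0.01] 0.0029 0.0
[393.63771111 199.67596154] [251.80207632 221.16318643]
[402.43308407 136.72183522] [249.46902507 255.38718076]
[393.47394798 172.74635785] [255.93500966 249.02752062]
```

View pics/i.png

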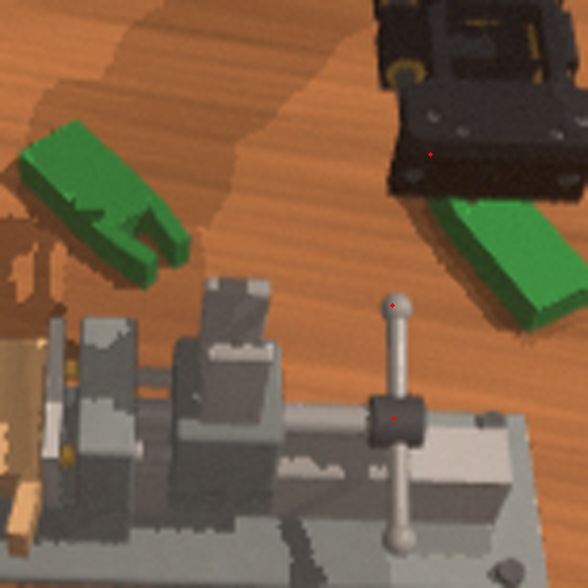

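The slide held and the jaw is on the pin. The hub and ball projections land on the picture (398,306 in the crop), with the screw at about −0.33 rad. I descend to just above the ball.

Call:
play_rows:
  steps:
    - [[0,0,0.017,0,0,0,0],[0,0,0.017,0,0,0,0],[0,0,0.017,0,0,0,0],[0,0,0.017,0,0,0,0],[0,0,0.01,0,0,0,0],[0,0,0.005,0,0,0,0],[0,0,0,0,0,0,0],[0,0,0,0,0,0,0]]

```text
time_s: 17.5
tool_pos: [0.4387, 0.0767, 0.085]
tool_rot: [179.9, -0.0, 99.8]
force: [-0.9, -0.7, 1.0]
grip_width: 0.0008
grasp_force: 0.0
```

Call:
play_rows:
  steps:
    - [[0,0,0.002,0,0,0,0],[0,0,0.002,0,0,0,0],[0,0,0,0,0,0,0]]

```text
time_s: 17.8
tool_pos: [0.4381, 0.0766, 0.0803]
tool_rot: [180.0, -0.0, 99.8]
force: [-0.2, -0.7, -0.0]
grip_width: 0.0003
grasp_force: 0.0
```

Call:
play_rows:
  steps:
    - [[0,0,0.002,0,0,0,0],[0,0,0.002,0,0,0,0],[0,0,0,0,0,0,0]]

```text
time_s: 18.1
tool_pos: [0.4379, 0.0765, 0.0761]
tool_rot: [-180.0, 0.0, 99.8]
force: [-0.5, 0.8, -0.3]
grip_width: 0.0004
grasp_force: 0.0
```

Call:
play_rows:
  steps:
    - [[0,0,0.0015,0,0,0,0],[0,0,0.0015,0,0,0,0],[0,0,0,0,0,0,0]]

```text
time_s: 18.4
tool_pos: [0.438, 0.0765, 0.0731]
tool_rot: [-180.0, 0.0, 99.8]
force: [0.3, 0.1, 0.2]
grip_width: 0.0005
grasp_force: 0.0
```

Call:
play_rows:
  steps:
    - [[0,0,0.0015,0,0,0,0],[0,0,0.0015,0,0,0,0],[0,0,0,0,0,0,0]]

```text
time_s: 18.7
tool_pos: [0.4384, 0.0766, 0.0708]
tool_rot: [180.0, -0.0, 99.8]
force: [-0.5, -0.5, 4.9]
grip_width: 0.0008
grasp_force: 2.4
```

Call:
play_rows:
  steps:
    - [[0,0,0.0015,0,0,0,0],[0,0,0.0015,0,0,0,0],[0,0,0,0,0,0,0]]

```text
time_s: 19.0
tool_pos: [0.4373, 0.0765, 0.0677]
tool_rot: [-179.9, -0.0, 99.8]
force: [-3.8, -0.1, 6.5]
grip_width: 0.0003
grasp_force: 3.9
```

Contact at reported 0.0715, turning at 6.5 N (0.33 N m predicted with a light nip). The target is about 0.55 rad more (z≈0.040, about 8.2 N).

Call:
play_rows:
  steps:
    - [[0,0,0.0015,0,0,0,0],[0,0,0.0015,0,0,0,0],[0,0,0.0015,0,0,0,0],[0,0,0.0015,0,0,0,0],[0,0,0.0015,0,0,0,0],[0,0,0.0015,0,0,0,0],[0,0,0.0015,0,0,0,0],[0,0,0,0,0,0,0]]

```text
time_s: 19.8
tool_pos: [0.434, 0.0759, 0.056]
tool_rot: [-179.5, -0.0, 99.8]
force: [-9.3, -0.8, 8.6]
grip_width: 0.0004
grasp_force: 5.4
```

```bash
python3 -c "from h import *;st()"
```

```text
19.8 [0.434  0.0759 0.056 ] s=-0.0276 ftool [ 0.8 -9.4 -8.6] tq [-0.43  2.13  0.03] 0.0004 5.4
```

Call:
play_rows:
  steps:
    - [[0,0,0.0015,0,0,0,0],[0,0,0.0015,0,0,0,0],[0,0,0.0015,0,0,0,0],[0,0,0.0015,0,0,0,0],[0,0,0,0,0,0,0]]

```text
time_s: 20.3
tool_pos: [0.4332, 0.0758, 0.0496]
tool_rot: [-179.4, -0.0, 99.8]
force: [-10.4, -1.0, 6.0]
grip_width: 0.0003
grasp_force: 5.6
```

```bash
python3 -c "from h import *;st()"
```

```text
20.3 [0.4332 0.0758 0.0496] s=-0.0276 ftool [  0.7 -10.5  -5.9] tq [-0.39  2.37  0.02] 0.0003 5.6
```

The sideways force (−10 N) shows that the narrow fingertips are slipping off the ball's outer side. I lift, move 7.5 mm inward and press again.

Call:
play_rows:
  steps:
    - [[0,0,-0.01,0,0,0,0],[0,0,-0.015,0,0,0,0],[0,0,-0.012,0,0,0,0],[0,0.0075,0,0,0,0,0],[0,0,0,0,0,0,0],[0,0,0,0,0,0,0]]

```text
time_s: 20.9
tool_pos: [0.4454, 0.0777, 0.0873]
tool_rot: [-180.0, 0.0, 99.8]
force: [-0.7, -0.4, -0.4]
grip_width: 0.0004
grasp_force: 0.0
```

```bash
python3 - <<'E'
from h import *
st();C=cams()
for n in C:
  for d in silhouettes(n,"bar_end")[:2]:
    ys,xs=np.nonzero(d["pixels"]);print(n,round(d["p"],2),d["extent"])
  hub=np.array([.501,.0866,.083]);vx=np.array([.985,.1705,0])
  for th in(-.35,-.2,-.1,0,.1): print(th,[proj(C,n,hub+s*(.058*np.cos(th)*vx+[0,0,.058*np.sin(th)])).round(1) for s in(-1,1)]) if 0 else print(th,[proj(C,n,hub+s*.058*(np.cos(th)*vx+np.array([0,0,np.sin(th)]))).round(1) for s in(-1,1)])
E
```

```text
20.9 [0.4454 0.0777 0.0873] s=-0.0274 ftool [-0.3 -0.7  0.4] tq [-0.11  0.04  0.01] 0.0004 0.0
scene 0.59 [333.1, 181.1, 400.7, 229.1]
-0.35 [array([393.5, 172.7]), array([393.8, 227.5])]
-0.2 [array([392.7, 174.2]), array([394.6, 226.6])]
-0.1 [array([392.3, 175.5]), array([395.1, 225.6])]
0 [array([391.8, 176.9]), array([395.6, 224.3])]
0.1 [array([391.4, 178.6]), array([396.1, 222.7])]
top 0.86 [242.7, 188.1, 317.6, 224.5]
top 0.2 [325.8, 120.9, 354.4, 153.6]
-0.35 [array([255.9, 249. ]), array([247.9, 194.6])]
-0.2 [array([256.7, 250.2]), array([247.1, 193.1])]
-0.1 [array([257.1, 250.6]), array([246.6, 192.4])]
0 [array([257.5, 250.7]), array([246.2, 191.9])]
0.1 [array([257.8, 250.4]), array([245.8, 191.8])]
```

Call:
play_rows:
  steps:
    - [[0,0,0.015,0,0,0,0],[0,0,0.012,0,0,0,0],[0,0,0.003,0,0,0,0],[0,0,0,0,0,0,0]]

```text
time_s: 21.5
tool_pos: [0.4449, 0.0775, 0.0572]
tool_rot: [-179.9, 0.0, 99.8]
force: [-0.3, -0.7, -0.5]
grip_width: 0.0004
grasp_force: 0.0
```

Call:
play_rows:
  steps:
    - [[0,0,0.0015,0,0,0,0],[0,0,0.0015,0,0,0,0],[0,0,0,0,0,0,0]]

```text
time_s: 21.8
tool_pos: [0.4457, 0.0779, 0.055]
tool_rot: [180.0, -0.0, 99.8]
force: [-0.2, 0.2, -0.2]
grip_width: 0.0006
grasp_force: 0.0
```

Call:
play_rows:
  steps:
    - [[0,0,0.0015,0,0,0,0],[0,0,0.0015,0,0,0,0],[0,0,0,0,0,0,0]]

```text
time_s: 22.1
tool_pos: [0.4458, 0.0779, 0.0522]
tool_rot: [180.0, -0.0, 99.8]
force: [-1.1, 0.5, 3.2]
grip_width: 0.0001
grasp_force: 1.4
```

Call:
play_rows:
  steps:
    - [[0,0,0.0015,0,0,0,0],[0,0,0.0015,0,0,0,0],[0,0,0,0,0,0,0]]

```text
time_s: 22.4
tool_pos: [0.4456, 0.0779, 0.0494]
tool_rot: [-180.0, -0.0, 99.8]
force: [-1.4, -0.7, 5.2]
grip_width: 0.0006
grasp_force: 2.9
```

Call:
play_rows:
  steps:
    - [[0,0,0.0015,0,0,0,0],[0,0,0.0015,0,0,0,0],[0,0,0,0,0,0,0]]

```text
time_s: 22.7
tool_pos: [0.4454, 0.0779, 0.0463]
tool_rot: [-180.0, -0.0, 99.8]
force: [-1.4, -1.1, 5.3]
grip_width: 0.0005
grasp_force: 3.1
```

Call:
play_rows:
  steps:
    - [[0,0,0.0015,0,0,0,0],[0,0,0.001,0,0,0,0],[0,0,0,0,0,0,0]]

```text
time_s: 23.0
tool_pos: [0.4454, 0.0779, 0.0439]
tool_rot: [-180.0, -0.0, 99.8]
force: [-2.5, -0.0, 7.9]
grip_width: 0.0001
grasp_force: 3.3
```

```bash
python3 -c "from h import *;st()"
```

```text
23.0 [0.4454 0.0779 0.0439] s=-0.0276 ftool [ 0.4 -2.5 -7.9] tq [-0.2   0.67 -0.04] 0.0001 3.3
```

```bash
cat >> h.py <<'E'
def av(n=8):
    L=[]
    for _ in range(n):
        read_camera("scene");o=get_obs();L.append(np.r_[o["force"],o["tool_pos"],o["grasp_force"],o["wrist_torque"]])
    print(o["time_s"],np.mean(L,0).round(4),np.std(L,0)[:3].round(2))
E
python3 -c "from h import *;av()"
```

```text
23.4 [-2.5967 -0.2852  6.5839  0.4454  0.0779  0.0439  3.2735 -0.1798  0.5967
 -0.0131] [0.37 0.36 0.65]
```

Call:
play_rows:
  steps:
    - [[0,0,0.001,0,0,0,0],[0,0,0.001,0,0,0,0],[0,0,0,0,0,0,0]]

```text
time_s: 23.7
tool_pos: [0.4455, 0.0779, 0.0419]
tool_rot: [-180.0, -0.0, 99.8]
force: [-1.8, -0.6, 7.3]
grip_width: 0.0
grasp_force: 3.4
```

```bash
python3 -c "from h import *;av()"
```

```text
24.1 [-2.2279e+00 -5.7140e-01  6.6474e+00  4.4540e-01  7.7900e-02  4.1900e-02
  3.3858e+00 -1.7780e-01  6.2460e-01 -3.4000e-03] [0.28 0.38 0.36]
```

Call:
play_rows:
  steps:
    - [[0,0,0.0003,0,0,0,0],[0,0,0.0004,0,0,0,0]]

```text
time_s: 24.3
tool_pos: [0.4455, 0.0779, 0.0413]
tool_rot: [-180.0, -0.0, 99.8]
force: [-2.7, -0.1, 7.5]
grip_width: 0.0003
grasp_force: 3.9
```

Call:
play_rows:
  steps:
    - [[0,0,0.0004,0,0,0,0]]

```text
time_s: 24.4
tool_pos: [0.4455, 0.0779, 0.0409]
tool_rot: [-180.0, -0.0, 99.8]
force: [-3.3, -0.5, 8.5]
grip_width: 0.001
grasp_force: 3.9
```

Call:
play_rows:
  steps:
    - [[0,0,0.0004,0,0,0,0]]

```text
time_s: 24.5
tool_pos: [0.4455, 0.078, 0.0406]
tool_rot: [-180.0, -0.0, 99.8]
force: [-2.9, -0.8, 8.0]
grip_width: 0.0002
grasp_force: 3.9
```

Call:
play_rows:
  steps:
    - [[0,0,0.0004,0,0,0,0]]

```text
time_s: 24.6
tool_pos: [0.4456, 0.0779, 0.0402]
tool_rot: [-180.0, -0.0, 99.8]
force: [-2.6, 0.4, 7.4]
grip_width: 0.0003
grasp_force: 4.0
```

```bash
python3 - <<'E'
from h import *
av(5);C=cams();hub=np.array([.501,.0866,.083]);vx=np.array([.985,.1705,0])
f=C["scene"][0].astype(float)
for n in("screw_mid","bar_end","screw"):
  for d in silhouettes("scene",n)[:1]: print(n,round(d["p"],2),d["extent"])
# far ball: bright spot near (395,222): column profile
g=cv2.cvtColor(C["scene"][0],cv2.COLOR_RGB2GRAY)
print(g[210:236,388:402])
E
```

```text
24.85 [-2.9165e+00 -7.6310e-01  7.5273e+00  4.4560e-01  7.8000e-02  4.0100e-02
  3.7508e+00 -1.9720e-01  6.3600e-01  2.1000e-03] [0.33 0.58 0.33]
screw_mid 0.97 [327.8, 190.2, 401.1, 225.6]
bar_end 0.81 [332.5, 193.9, 401.3, 223.8]
screw 0.68 [334.0, 192.7, 402.6, 224.3]
[[ 89 103  89 109 150 132  84 113 139 155 156 152 152 153]
 [110 148 110 150 151 144  82 106 133 154 159 151 151 153]
 [151 150 153 151 150 147  86 102 133 151 156 153 152 153]
 [143 142 143 143 141 139  91  96 127 148 156 146 147 147]
 [100 101 100  99 102 100  79  93 124 146 156 127 115 115]
 [ 90  88  90  89  84  89  83  87 121 144 153 123  89  90]
 [ 87  89  88  89  89  89  82  85 114 135 151 139  89  89]
 [ 89  90  89  89  87  88  84  83 110 122 134 153  91  89]
 [ 87  89  88  90  91  90  85  81 108 126 139 145 113  90]
 [ 88  90  88  89  90  87  78  90 115 136 149 160 154 112]
 [ 88  89  89  86  89  90  81  95 119 134 149 174 161 141]
 [ 88  88  90  89  85  84  80  92 113 133 153 173 161 155]
 [ 89  92  86  89  88  86  80  87 106 126 146 152 151 146]
 [ 93  95  97  94  94  93  86  84  94 117 127 136 137 119]
 [115 114 116 116 115 117 112  88  89 101 112 122 123 106]
 [123 126 124 124 121 124 123 115 100  97 100 115 115 127]
 [125 125 125 124 124 124 124 123 125 126 127 125 125 126]
 [127 127 125 124 124 123 123 124 125 124 124 124 124 125]
 [127 125 126 124 126 124 123 122 124 122 124 125 123 123]
 [125 125 125 125 127 123 124 124 125 125 126 124 124 122]
 [124 122 124 126 126 124 125 124 124 123 127 127 125 125]
 [123 123 123 125 125 125 125 124 126 126 126 125 125 128]
 [125 125 122 125 124 126 125 127 126 126 125 127 130 131]
 [125 126 125 127 124 125 125 126 126 123 126 128 147 146]
 [125 125 125 123 127 126 124 123 125 126 126 127 146 146]
 [125 124 125 126 124 124 127 125 124 123 127 133 146 147]]
```

Moving readings: about 7.9 N on the 57 mm arm, so about 0.45 N m, at a turn of about 0.53 rad. I go slightly further to get mid-band.

Call:
play_rows:
  steps:
    - [[0,0,0.0004,0,0,0,0],[0,0,0.0004,0,0,0,0]]

```text
time_s: 25.3
tool_pos: [0.4456, 0.078, 0.0394]
tool_rot: [-180.0, -0.0, 99.8]
force: [-3.1, -0.9, 7.8]
grip_width: 0.0002
grasp_force: 4.0
```

Call:
play_rows:
  steps:
    - [[0,0,0.0004,0,0,0,0]]

```text
time_s: 25.4
tool_pos: [0.4457, 0.078, 0.039]
tool_rot: [180.0, -0.0, 99.8]
force: [-2.4, -0.1, 7.3]
grip_width: 0.0006
grasp_force: 4.0
```

Call:
play_rows:
  steps:
    - [[0,0,0.0004,0,0,0,0]]

```text
time_s: 25.5
tool_pos: [0.4457, 0.078, 0.0386]
tool_rot: [180.0, -0.0, 99.8]
force: [-3.4, -0.8, 7.9]
grip_width: 0.0006
grasp_force: 4.0
```

Call:
play_rows:
  steps:
    - [[0,0,0.0004,0,0,0,0]]

```text
time_s: 25.6
tool_pos: [0.4457, 0.078, 0.0382]
tool_rot: [180.0, -0.0, 99.8]
force: [-2.4, -0.7, 8.1]
grip_width: 0.0002
grasp_force: 4.0
```

Torque is about 0.46 N m and the angle estimate agrees (about 33 N). I lift clear.

Call:
play_rows:
  steps:
    - [[0,0,-0.005,0,0,0,0],[0,0,-0.01,0,0,0,0],[0,0,-0.02,0,0,0,0],[0,0,-0.03,0,0,0,0],[0,0,-0.04,0,0,0,0],[0,0,-0.03,0,0,0,0],[0,0,0,0,0,0,0],[0,0,0,0,0,0,0],[0,0,0,0,0,0,0]]

```text
time_s: 26.5
tool_pos: [0.4447, 0.0776, 0.1715]
tool_rot: [-179.9, 0.0, 99.8]
force: [0.6, -0.1, -0.3]
grip_width: 0.0007
grasp_force: 0.0
```

```bash
python3 - <<'E'
from h import *
st();C=cams()
for n in C:
  for t in("pin","jaw","lever","bar_end","fixed_jaw"):
    for d in silhouettes(n,t)[:3]: print(n,t,round(d["p"],2),np.round(d["extent"]))
hub=np.array([.501,.0866,.083]);vx=np.array([.985,.1705,0])
for th in(-.35,0,.1,.2,.3): print(th,[proj(C,"scene",hub+s*.058*(np.cos(th)*vx+np.array([0,0,np.sin(th)]))).round(1) for s in(-1,1)])
g=cv2.cvtColor(C["scene"][0],cv2.COLOR_RGB2GRAY);print(g[168:194,386:402])
E
```

```text
26.5 [0.4447 0.0776 0.1715] s=-0.0274 ftool [-0.2  0.5  0.3] tq [-0.06  0.03 -0.07] 0.0007 0.0
scene pin 0.89 [304. 130. 347. 167.]
scene pin 0.74 [290. 182. 310. 234.]
scene pin 0.72 [404. 147. 444. 181.]
scene jaw 0.87 [310. 176. 334. 221.]
scene lever 0.57 [349. 164. 366. 182.]
scene bar_end 0.39 [279. 258. 307. 288.]
scene bar_end 0.16 [310. 174. 332. 219.]
scene fixed_jaw 0.69 [269. 173. 290. 231.]
top pin 0.96 [319. 278. 371. 326.]
top pin 0.74 [334. 163. 369. 227.]
top pin 0.58 [411. 220. 469. 269.]
top jaw 0.87 [312. 183. 345. 228.]
top lever 0.71 [260. 205. 319. 222.]
top lever 0.54 [289. 218. 303. 226.]
top bar_end 0.86 [258. 204. 316. 222.]
top fixed_jaw 0.68 [358. 175. 381. 218.]
-0.35 [array([393.5, 172.7]), array([393.8, 227.5])]
0 [array([391.8, 176.9]), array([395.6, 224.3])]
0.1 [array([391.4, 178.6]), array([396.1, 222.7])]
0.2 [array([391. , 180.5]), array([396.5, 220.9])]
0.3 [array([390.6, 182.5]), array([397. , 218.9])]
[[122 122 122 123 124 123 123 125 123 124 120 122 121 119 123 123]
 [119 119 121 122 122 120 123 120 123 120 123 123 123 125 120 123]
 [117 119 
[... 898 characters left out ...]
 125 125 128 125 124 124 123]
 [120 121 117  88  83 107 136 153 139 122 121 123 123 124 125 126]
 [122 121 118 109  85 103 133 154 145 124 124 123 123 121 125 122]
 [121 122 121 119  91  97 127 152 155 122 122 123 125 124 125 125]
 [122 122 124 120  96  91 125 149 156 120 122 121 121 121 121 122]
 [128 125 125 123  96  87 120 145 153 131 122 120 120 122 122 122]
 [134 133 133 128 101  86 116 141 154 137 123 122 124 124 124 124]
 [137 137 139 137 121  83 113 137 152 141 127 127 127 126 126 123]
 [135 134 135 136 132  82 105 132 151 153 137 137 136 133 130 130]
 [131 133 132 132 130  84 100 135 152 155 132 136 137 139 137 137]
 [129 131 124 126 120  84  93 138 145 145 105 127 128 133 133 136]]
```

The ball is now at scene row ≈181, so the screw is at about +0.21 rad, a turn of about 0.55 rad. The pin lies against the facing plate and the gripper is clear. I hand in.

```bash
python3 -c "from cell import *;print(sign_off())"
```

```text
the job is handed in; nothing more can be done
None
```

I nipped the pin at about 5.5 N, let the lever spring back, then screwed the jaw tight to an estimated 0.46 N m (about 32 N of clamping force) and handed the job in at about 26.5 s with the gripper clear; no verdict came back.

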